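# Find the loose clamp on the burner gas rail

### The job

One of the three pipe clamps on the burner gas rail has an undone bolt. Pick up the orange-handled flat pry blade, tap the bolt heads lightly with it until you find the one that gives, then put the blade under the front lip of that clamp's hinged cap and lever the cap up to about 45 degrees. Finish while holding the cap open like this on the blade, the blade touching nothing but the cap; keep the gripper off the rail and its clamps, and leave the other things on the bench where they stand.

Things in the scene. Friction and masses are not known exactly. Their poses are not given: they have to be found in the camera images.
- rail: Burner gas rail fixed to the bench: grey base plate 100 x 480 x 8 mm, copper pipe 28 mm thick with its axis 52 mm up, held by three blue hinged clamps 120 mm apart; brass taps between them point away. Origin on the bench under the pipe's middle. x: across the pipe, away from the robot (clamps' front lips at -x, hinges at +x); y: along the pipe to the left; z up.
- bolt_left (a point): Top centre of the left (+y) clamp's bolt head: steel hex, 21 mm wide, top 76 mm above the bench, 16 mm above its blue ear, 28 mm behind the lip's edge. Fixed to the rail: does not move with bolt or cap. The bolts look alike. Pressed from above a tight one does not move; the loose one sinks 4.5 mm (1.2 N starts it, 3 N is fully down) and springs back.
- bolt_middle (a point): the same for the middle clamp
- bolt_right (a point): the same for the right (-y) clamp
- lip_left (a point): Middle of the lower front edge of the left clamp's shut cap. The lip is a blue plate 40 mm wide along the pipe, 8 mm thick, underside 52 mm above the bench; it overhangs the jaw below by 24 mm, free space down to the base plate. The bolt's shank (10 mm thick) hangs under the cap 28 mm behind the edge. Fixed to the rail, axes as the rail's.
- lip_middle (a point): the same for the middle clamp
- lip_right (a point): the same for the right clamp
- bolt_a (a joint): how far the bolt of one clamp is pressed in, in m: 0 at rest, 0.0045 fully sunk for the loose bolt; a tight one stays at 0. Which of the places left, middle and right has clamp a, b or c is not known.
- bolt_b (a joint): the same for clamp b
- bolt_c (a joint): the same for clamp c
- cap_a (a joint): Opening angle of clamp a's cap, rad: 0 shut, grows as it lifts, stop at 1.3; a cap with a tight bolt stays at 0. Its hinge axis runs along the pipe, 102 mm behind the lip's edge at the height of the lip's underside (52 mm). The cap weighs 0.25 kg, carries its bolt up with it, and falls shut when nothing holds it.
- cap_b (a joint): the same for clamp b
- cap_c (a joint): the same for clamp c
- pry_grip (a point): grasp point of the pry blade: centre of its orange handle's front part. The handle is a bar 110 mm long, 26 mm wide and 30 mm high lying on the bench (this point 15 mm above the bench, 25 mm behind the handle's front end, near the balance point). x axis points along the tool to the blade's tip, z up.
- pry_tip (a point): centre of the tip of the steel blade, 145 mm ahead of pry_grip along x, at the same height: the blade is straight and reaches 120 mm out of the handle (the first 11 mm a ferrule 18 mm thick), 14 mm wide, 3 mm thick, lying flat. The whole tool weighs about 0.12 kg.
- pry: the same tool; origin under the middle of the handle, 30 mm behind pry_grip, x towards the tip
- burner: bystander: Bunsen burner left of the rail, dark foot 84 mm wide, copper tube, 150 mm tall; origin under its foot
- amber_jar: bystander: amber jar with black cap and red ring, 77 mm wide, 134 mm tall; origin under its middle
- blue_bottle: bystander: clear bottle with blue cap, 80 mm wide, 175 mm tall; origin under its middle
- white_bottle: bystander: white plastic bottle with blue label, 52 mm wide, 105 mm tall; origin under its middle
- carton: bystander: small carton, 46 x 60 x 110 mm; origin under its middle
- spanner: bystander: steel spanner lying flat, 170 mm long; origin under its middle
- nozzle: bystander: spare brass hose nozzle standing, 26 mm wide, 42 mm tall; origin under its middle

How it is judged:
By the outcome, as a careful person would: the job done as asked, in the order asked, and still so for the second after the job is handed in, while the arm keeps its last pose, push and grip.
It also fails if it takes over 58 s, if anything falls off the work surface, if the arm or the gripper's body presses on something with over 40 N, if the wrist force passes 120 N, or if a joint passes its speed limit or range.

### The arm

A 6-joint arm with a two-finger parallel gripper is mounted at the origin on the work surface. World frame = base frame: x ahead of the robot, y to its left, z up, the work surface at z = 0. Lengths are in m, angles in degrees, forces in N, time in s.
With the tool pointing down it reaches from about 0.4 to 0.825 m from the base axis. Payload 7 kg.
Tool frame: the origin (TCP) lies midway between the tips of the shut fingers; the grasp point (between the pads) lies 19 mm behind it; z points along the fingers, x is the direction in which the jaws open and shut, and the axes are right-handed (so a half turn about z gives the same grasp; the last joint's range is limited). The gripper opens to 88 mm and grips with 3 to 60 N. Pads are 19 mm wide; open, the fingers measure 130 mm over their backs; the gripper's body (78 mm by 193 mm) begins 47 mm behind the grasp point.
Start: joints at [93.742, 20.546, 0.682, 0, -70.136, -16.507], TCP at [0.149, 0.658, 0.227] pointing down, gripper open.
Joint ranges: [-176.03, 176.03], [-82.01, 121.73], [-58.28, 71.71], [-173.87, 95.51], [-174.79, -0.11], [-173.66, 173.66]. Speed limits (degrees/s): [136.94, 136.94, 172.46, 180, 180, 180].

### API

Orientations are given as [roll, pitch, yaw] about the fixed x, y, z axes, in that order (R = Rz(yaw) Ry(pitch) Rx(roll)).
In Python, from plant import * gives the robot as it stands. The module is installed in compiled form; this text tells all that it offers.
- The arm moves only by the shell command python3 -m pendant 'ROWS' [OPENING]. ROWS is JSON, a list that holds one entry, the list of rows, each a list of 6 numbers: the shift along the world's x, y, z in mm, then the turn, a rotation vector about the world's x, y, z in degrees. A call has 1 to 10 rows; each row is the pose to reach, as a shift and turn from the pose commanded when the call began; what a row does not reach only later rows make up. A row lasts 1/8 s, in which the tool goes at most 62.5 mm and 10.7 degrees, less where a joint would pass 70% of its speed; a pose out of reach is approached as far as the arm can. A call with a gripper value outside its range is refused whole. OPENING is the closure, from -1 (fully open) to 1 (shut), set as the call begins (- or left out, the last holds). The fingers move at their own pace and stop on an object; the grip force is fixed at half the most. Time passes only in rows, so rows that repeat a pose let the fingers close. It gives the time, the measured TCP pose, the force and the opening at its end, in the units of the state.
- get_obs(): the state, without advancing time (a new reading comes with each control period).
- snapshot(name): name is "scene" or "side" or "wrist"; returns a dict with "pixels" (400x640x3 uint8, red, green, blue), "depth" (400x640 float32, m along the optical axis (not along the pixel's ray), 0 where there is no reading), "fx", "fy", "cx", "cy" (pixels), "pose" (4x4, takes a point from camera to world coordinates); the wrist camera has in their place "tool_from_camera" (4x4, takes a point from camera to tool coordinates, whose origin is the TCP and whose axes are the tool frame's). Camera axes: x right, y down, z forward; pixel columns grow to the right and rows downward; lengths in m; the calibration is good to about 2 mm. A picture is of the moment at which its call begins: read the wrist's pose just before it.
- close_job(): hands the job in, once; it reports no verdict.
The state is a dict: "clock": time; "joint_pos": joint angles; "qvel": joint speeds; "tau": joint torques, N m; "tool_pos": TCP position; "orientation": TCP orientation; "force": force on the tool from outside, world axes, zero at the start; "moment": the same for the moment, N m; "opening": finger opening in m.
Only numpy, scipy, OpenCV 4.12 (cv2) and the standard library are available. Lean on these libraries where they do the work, as an engineer would, in place of code of your own. Each camera call takes 0.05 s, during which the arm holds its last target. There are 200 camera calls.

## Working session

There is one attempt and no reset: what is moved stays moved. The work goes in short steps, Python scripts to look and compute and a shell command to move; the robot and the scene stay as the last step left them, time stands still between calls to the robot, and variables do not carry over. Pictures are saved under pics/ and viewed, about 8 in all and at most 12, crops included, and the job is handed in when it is done.

```bash
mkdir -p pics; cat > h.py <<'E'
from plant import *
import numpy as np, cv2
def save(n,s): cv2.imwrite(f'pics/{n}.png',s['pixels'][:,:,::-1])
def pts(s,P=None):
    v,u=np.mgrid[0:400,0:640]; d=s['depth']
    p=np.stack([(u-s['cx'])/s['fx']*d,(v-s['cy'])/s['fy']*d,d],-1)
    P=s['pose'] if P is None else P
    return p@P[:3,:3].T+P[:3,3]
E
python3 - <<'E'
from h import *
o=get_obs(); print(o)
a=snapshot('scene');b=snapshot('side')
np.savez('first.npz',a=a['pixels'],da=a['depth'],b=b['pixels'],db=b['depth'],pa=pts(a),pb=pts(b))
cv2.imwrite('pics/scene.png',a['pixels'][:,:,::-1]);cv2.imwrite('pics/side.png',b['pixels'][:,:,::-1])
print(a['pose'],b['pose'],a['fx'])
E
```

```text
{'clock': 0.0, 'joint_pos': array([ 9.37410226e+01,  2.05914654e+01,  6.33158288e-01, -2.07199500e-02,
       -7.01358087e+01, -1.65067082e+01]), 'qvel': array([ 0.040801  , -0.09568997,  0.01143946, -0.02870541,  0.07039675,
       -0.00184397]), 'tau': array([-9.23497246e-04, -5.82717991e+01,  2.93057799e+01,  6.99729323e+00,
        7.03147991e-03, -1.64432313e-04]), 'tool_pos': array([0.14906815, 0.6578241 , 0.22561579]), 'orientation': array([-1.79991932e+02, -9.57717194e-02, -1.02772749e+02]), 'force': array([-0.53832388, -0.88477288,  0.12880258]), 'moment': array([-0.00017762, -0.02457959,  0.03926746]), 'opening': 0.08745543673356847}
[[ 0.4937924   0.64411876 -0.58419183  1.3772189 ]
 [ 0.86938797 -0.37979438  0.31610249 -0.45349324]
 [-0.01826523 -0.66397836 -0.74752868  1.12398878]
 [ 0.          0.          0.          1.        ]] [[-0.99571398 -0.03345495  0.08622319  0.43418015]
 [-0.09013915  0.55972887 -0.82375878  1.00185323]
 [-0.0207028  -0.82800021 -0.56034547  0.76918896]
 [ 0.          0.          0.          1.        ]] 402.22320748779765
```

View pics/scene.png

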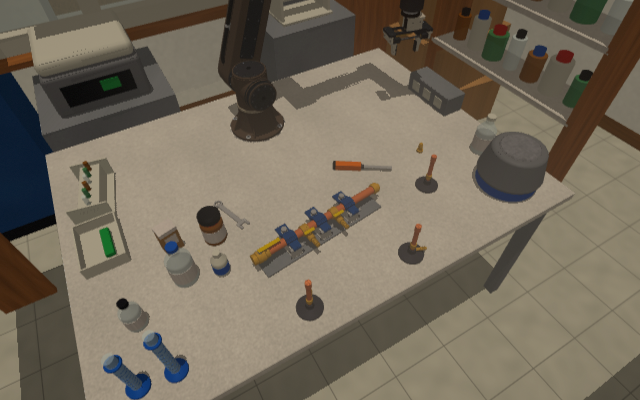

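View pics/side.png

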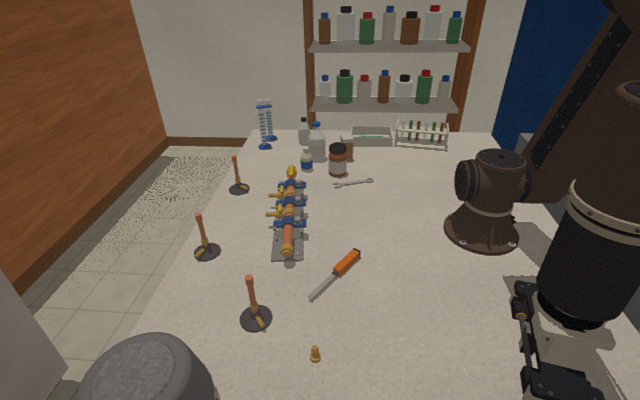

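The scene view shows the pry handle near (348,166) with its tip at (391,168). The rail runs from (260,258) to (375,188), with blue clamps near (288,236), (317,217) and (345,200). In the side view the tool is at (335,273) and the clamps are along (290,185–225). Next I measure these.

```bash
python3 - <<'E'
from h import *
f=np.load('first.npz')
for c,p in (('a','pa'),('b','pb')):
    im=f[c];P=f[p];h=cv2.cvtColor(im,cv2.COLOR_RGB2HSV)
    roi=(P[...,0]>.2)&(P[...,0]<.9)&(abs(P[...,1])<.6)&(P[...,2]>-.02)&(P[...,2]<.25)
    for nm,m in (('orange',(h[...,0]<14)&(h[...,1]>180)&(h[...,2]>120)&(P[...,2]<.045)),
      ('blue',(h[...,0]>100)&(h[...,0]<130)&(h[...,1]>90)&(P[...,2]<.1)),
      ('copper',(h[...,0]<16)&(h[...,1]>110)&(P[...,2]>.05)&(P[...,2]<.08)),
      ('grey high',(P[...,2]>.068)&(P[...,2]<.082)&(h[...,1]<80)),
      ('steel low',(P[...,2]>.006)&(P[...,2]<.03)&(h[...,1]<45))):
        m=(m&roi).astype(np.uint8)
        n,l,st,ce=cv2.connectedComponentsWithStats(m,connectivity=8)
        for i in range(1,n):
            if st[i,4]>(25 if nm!='grey high' else 4):
                q=P[l==i]; e=np.linalg.svd(q[:,:2]-q[:,:2].mean(0),full_matrices=False)[2][0]; t=q[:,:2]@e
                print(c,nm,st[i,4],ce[i].round(0),'mean',q.mean(0).round(3),'zmax',q[:,2].max().round(3),'dir',e.round(3),'len',np.ptp(t).round(3))
E
```

```text
a orange 111 [348. 164.] mean [0.445 0.195 0.028] zmax 0.035 dir [0.559 0.829] len 0.094
a blue 269 [493. 190.] mean [0.829 0.571 0.029] zmax 0.048 dir [0.982 0.187] len 0.158
a blue 50 [346. 200.] mean [0.631 0.066 0.072] zmax 0.078 dir [ 0.406 -0.914] len 0.044
a blue 45 [353. 209.] mean [0.667 0.07  0.058] zmax 0.064 dir [ 0.697 -0.717] len 0.031
a blue 161 [319. 220.] mean [ 0.654 -0.054  0.065] zmax 0.077 dir [0.975 0.222] len 0.104
a blue 32 [280. 229.] mean [ 0.617 -0.184  0.058] zmax 0.067 dir [ 0.718 -0.696] len 0.05
a blue 178 [291. 239.] mean [ 0.677 -0.171  0.066] zmax 0.076 dir [0.997 0.074] len 0.08
a blue 92 [222. 270.] mean [ 0.65  -0.403  0.033] zmax 0.05 dir [-0.045 -0.999] len 0.049
a blue 63 [185. 365.] mean [ 0.864 -0.595  0.009] zmax 0.015 dir [ 1.    -0.019] len 0.043
a copper 163 [363. 194.] mean [0.629 0.138 0.061] zmax 0.07 dir [ 0.125 -0.992] len 0.091
a copper 44 [340. 207.] mean [0.639 0.037 0.062] zmax 0.071 dir [ 0.298 -0.955] len 0.033
a copper 50 [328. 215.] mean [ 0.648 -0.016  0.06 ] zmax 0.069 dir [ 0.948 -0.318] len 0.037
a copper 52 [312. 224.] m
[... 3831 characters left out ...]
87 -0.344  0.024] zmax 0.03 dir [0.99  0.143] len 0.073
b steel low 76 [238. 189.] mean [ 0.874 -0.201  0.011] zmax 0.03 dir [-0.949  0.314] len 0.069
b steel low 44 [300. 194.] mean [ 0.623 -0.179  0.014] zmax 0.029 dir [0.139 0.99 ] len 0.072
b steel low 57 [299. 213.] mean [ 0.609 -0.051  0.013] zmax 0.03 dir [0.133 0.991] len 0.069
b steel low 413 [288. 246.] mean [0.622 0.124 0.01 ] zmax 0.03 dir [0.056 0.998] len 0.166
b steel low 169 [210. 251.] mean [0.864 0.168 0.011] zmax 0.03 dir [0.324 0.946] len 0.075
b steel low 185 [322. 285.] mean [0.499 0.29  0.016] zmax 0.024 dir [0.563 0.827] len 0.117
b steel low 365 [255. 318.] mean [0.662 0.409 0.01 ] zmax 0.03 dir [0.86 0.51] len 0.076
```

The measurements agree across both views. The bolts are at about (.602,.062), (.616,-.055) and (.630,-.175), with spacing 0.118–0.121 and rail yaw about 6.8°. The tool yaw is about 56°, the grip is at (.458,.222) and the tip at (.539,.342). I'll move above the grip.

```bash
python3 -m pendant '[[[309,-436,-76,0,0,68.8],[309,-436,-76,0,0,68.8],[309,-436,-76,0,0,68.8],[309,-436,-76,0,0,68.8],[309,-436,-76,0,0,68.8],[309,-436,-76,0,0,68.8],[309,-436,-76,0,0,68.8],[309,-436,-76,0,0,68.8],[309,-436,-76,0,0,68.8],[309,-436,-76,0,0,68.8]]]' -1
cat >> h.py <<'E'
from scipy.spatial.transform import Rotation as R
def tool(o):
    T=np.eye(4);T[:3,:3]=R.from_euler('xyz',o['orientation'],degrees=True).as_matrix();T[:3,3]=o['tool_pos'];return T
def wrist():
    o=get_obs();s=snapshot('wrist');P=tool(o)@s['tool_from_camera'];return o,s,P,pts(s,P)
E
python3 - <<'E'
from h import *
o,s,P,p=wrist(); print(o['tool_pos'],o['orientation'],o['joint_pos']);print(s['tool_from_camera'].round(3));save('w1',s)
h=cv2.cvtColor(s['pixels'],cv2.COLOR_RGB2HSV)
m=(h[...,0]<14)&(h[...,1]>170)&(h[...,2]>100)&(p[...,2]>.02)&(p[...,2]<.04)
q=p[m];c=q[:,:2].mean(0);e=np.linalg.svd(q[:,:2]-c,full_matrices=False)[2][0];e*=np.sign(e[0]);t=(q[:,:2]-c)@e;w=(q[:,:2]-c)@[-e[1],e[0]]
print(len(q),c,e,np.degrees(np.arctan2(e[1],e[0])),np.percentile(t,[0,2,98,100]),np.percentile(w,[1,99]),np.median(q[:,2]))
print('front end',c+e*np.percentile(t,99))
E
```

```text
clock: 1.35
tool_pos: [0.4588, 0.2194, 0.1496]
orientation: [179.9, 0.0, -34.2]
force: [-1.4, -0.0, -0.0]
opening: 0.0878
[0.45879202 0.21943062 0.14963938] [ 1.79883083e+02  2.34188297e-02 -3.42091378e+01] [ 4.77119373e+01  8.78529969e+00 -2.61739164e+01 -8.23049238e-03
 -5.51598323e+01  9.80836578e+01]
[[ 1.    -0.001 -0.001  0.   ]
 [ 0.001  0.967  0.257 -0.069]
 [ 0.    -0.257  0.967 -0.157]
 [ 0.     0.     0.     1.   ]]
1470 [0.4508397  0.21276082] [0.5846607  0.81127792] 54.2209765715894 [-0.0501148  -0.03990561  0.02858349  0.02968657] [-0.01304601  0.01169327] 0.028943406124169402
front end [0.4678102  0.23630917]
```

View pics/w1.png

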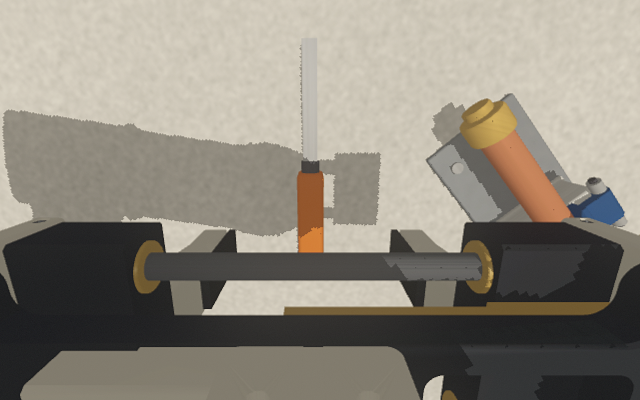

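The wrist view shows the handle centred at (311,172–252) and the blade tip at (309,40), aligned to within 1°. The rail's left end is at right. Now I descend and grip.

```bash
python3 -m pendant '[[[-4,-2,-60,0,0,0],[-4,-2,-110,0,0,0],[-4,-2,-135,0,0,0],[-4,-2,-146,0,0,0],[-4,-2,-146,0,0,0]]]' -1; python3 -m pendant '[[[0,0,0,0,0,0],[0,0,0,0,0,0],[0,0,0,0,0,0],[0,0,0,0,0,0],[0,0,0,0,0,0],[0,0,0,0,0,0]]]' 1
```

```text
clock: 2.02
tool_pos: [0.4539, 0.2209, 0.0045]
orientation: [180.0, 0.0, -33.9]
force: [-0.1, -0.3, 0.8]
opening: 0.0877
clock: 2.78
tool_pos: [0.4542, 0.2202, 0.0046]
orientation: [180.0, -0.0, -34.0]
force: [-0.3, -1.4, -0.2]
opening: 0.033
```

```bash
python3 -m pendant '[[[0,0,0,0,0,0],[0,0,0,0,0,0],[0,0,0,0,0,0],[0,0,0,0,0,0]]]' 1;  python3 -m pendant '[[[0,0,60,0,0,0],[0,0,120,0,0,0],[0,0,120,0,0,0],[0,0,120,0,0,0]]]'; cat > tipm.py <<'E'
from h import *
# measure tool in wrist view: blade/handle in tool frame
def meas(name):
    o,s,P,p=wrist(); save(name,s); C=s['tool_from_camera']; t=pts(s,C)
    h=cv2.cvtColor(s['pixels'],cv2.COLOR_RGB2HSV); print(o['clock'],o['tool_pos'].round(4),o['orientation'].round(1),'F',o['force'].round(2),'open',round(o['opening'],4))
    m=(abs(t[...,0])<.02)&(t[...,2]>-.06)&(t[...,2]<.03)&(t[...,1]<-.03)&(t[...,1]>-.2)
    q=t[m]
    for a in np.arange(-.16,-.03,.02):
        k=q[(q[:,1]>a)&(q[:,1]<a+.02)]
        if len(k): print('toolY %.2f n %d x %.4f z %.4f'%(a+.01,len(k),k[:,0].mean(),np.median(k[:,2])))
    if len(q): print('tip y',np.percentile(q[:,1],1))
    return o,s,P,p
E
python3 -c "
from tipm import *
meas('w2')"
```

```text
clock: 3.28
tool_pos: [0.4542, 0.2203, 0.0045]
orientation: [180.0, -0.0, -34.0]
force: [0.2, -0.5, -0.6]
opening: 0.0258
clock: 3.78
tool_pos: [0.4536, 0.22, 0.1243]
orientation: [-180.0, 0.0, -34.0]
force: [-0.7, 0.4, -2.4]
opening: 0.0258
3.775 [0.4536 0.22   0.1243] [-180.    0.  -34.] F [-0.7   0.43 -2.44] open 0.0258
toolY -0.11 n 1551 x 0.0001 z -0.0110
toolY -0.09 n 1430 x 0.0000 z -0.0111
toolY -0.07 n 1297 x 0.0000 z -0.0111
toolY -0.05 n 1148 x 0.0000 z -0.0111
toolY -0.03 n 695 x -0.0001 z -0.0116
tip y -0.11853544526944503
```

View pics/w2.png

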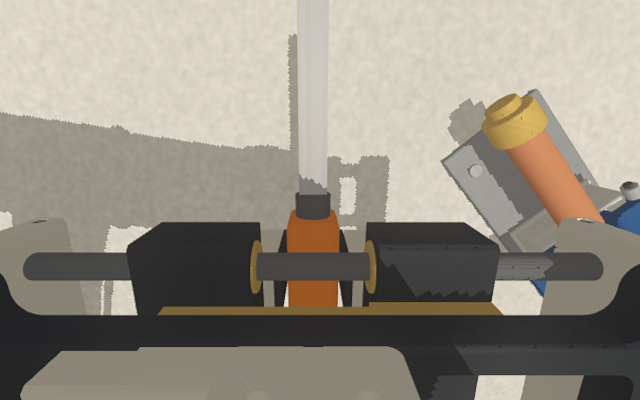

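The tool is held straight: blade at columns 298–328, ferrule at (313,205), tip out of frame. Next I locate the handle's front edge in the tool frame and work out the next move.

```bash
python3 - <<'E'
from h import *
o,s,P,p=wrist();t=pts(s,s['tool_from_camera']);h=cv2.cvtColor(s['pixels'],cv2.COLOR_RGB2HSV)
m=(h[...,0]<16)&(h[...,1]>150)&(abs(t[...,0])<.014)&(t[...,2]<.0)&(t[...,2]>-.05)&(t[...,1]<0)
q=t[m];print('handle front toolY',np.percentile(q[:,1],[0,1,3,10]),np.median(q[:,2]))
T=np.linalg.inv(tool(o))
for n in('scene','side'):
    s=snapshot(n);p=pts(s);t=p@T[:3,:3].T+T[:3,3]
    m=(abs(t[...,0])<.012)&(t[...,2]>-.03)&(t[...,2]<.01)&(t[...,1]<-.05)&(t[...,1]>-.2)
    q=t[m];print(n,len(q),q.mean(0) if len(q) else '',np.percentile(q[:,1],[0,2,5]))
    h=cv2.cvtColor(s['pixels'],cv2.COLOR_RGB2HSV)
E
```

```text
handle front toolY [-0.02225101 -0.02200131 -0.02184151 -0.0213567 ] -0.02407476850049743
scene 72 [ 0.00322225 -0.09437068 -0.00970821] [-0.14272337 -0.13950092 -0.13705094]
side 153 [-0.00266039 -0.09708934 -0.01014801] [-0.14162013 -0.13942853 -0.13790018]
```

```bash
cat > plan.py <<'E'
from h import *
YAW=6.8; B={'L':[.602,.062,.076],'M':[.616,-.056,.076],'R':[.630,-.175,.076]}
ey=np.array([-np.sin(np.radians(YAW)),np.cos(np.radians(YAW)),0]); ex=np.array([ey[1],-ey[0],0])
def go(tip,pitch,loc=(0,-.142,-.009),yaw=YAW):
    "rows from current pose so that tool-frame point loc sits at world tip, blade pitched nose-down"
    T=tool(get_obs())
    R1=(R.from_rotvec(np.radians(pitch)*ey)*R.from_euler('xyz',[180,0,yaw-90],degrees=True)).as_matrix()
    p=np.array(tip)-R1@np.array(loc)
    print('row',((p-T[:3,3])*1000).round(1),np.degrees(R.from_matrix(R1@T[:3,:3].T).as_rotvec()).round(2),'tcp',p.round(4))
E
python3 -c "
from plan import *
go(np.add(B['L'],[0,0,.02]),20)"
```

```text
row [  13.  -173.8   13. ] [-10.69  17.44 -48.72] tcp [0.4664 0.0458 0.1361]
```

```bash
python3 -m pendant '[[[5,-60,20,0,0,-16],[8,-120,20,0,0,-32],[13,-174,15,-10.7,17.4,-48.7],[13,-174,13,-10.7,17.4,-48.7],[13,-174,13,-10.7,17.4,-48.7],[13,-174,13,-10.7,17.4,-48.7],[13,-174,13,-10.7,17.4,-48.7],[13,-174,13,-10.7,17.4,-48.7]]]'
python3 - <<'E'
from plan import *
o=get_obs();T=tool(o);print(o['joint_pos'].round(1),o['force'],T[:3]@[0,-.142,-.009,1])
go(np.add(B['L'],[0,0,.02]),20)
s=snapshot('side');p=pts(s)
cv2.imwrite('pics/s2.png',cv2.resize(s['pixels'][150:300,220:420,::-1],None,fx=4,fy=4))
ti=np.linalg.inv(T);t=p@ti[:3,:3].T+ti[:3,3]
m=(abs(t[...,0])<.014)&(t[...,2]>-.03)&(t[...,2]<.01)&(t[...,1]<-.05)&(t[...,1]>-.2);q=t[m];print(q.mean(0),np.percentile(q[:,1],[0,2]))
o,s,P,p=wrist();save('w3',s)
E
```

```text
clock: 4.97
tool_pos: [0.4666, 0.0463, 0.1376]
orientation: [160.2, -0.0, -83.0]
force: [-0.8, -0.3, -0.3]
opening: 0.026
[ 24.6  18.6 -15.3  -6.1 -75.1  74.9] [-0.77462207 -0.32553733 -0.31349806] [0.60226801 0.0628483  0.09810071]
row [-0.1 -0.5 -1.5] [ 0.01  0.25 -0.16] tcp [0.4664 0.0458 0.1361]
[-0.00172639 -0.12755981 -0.00398801] [-0.19593212 -0.19564832]
```

View pics/s2.png

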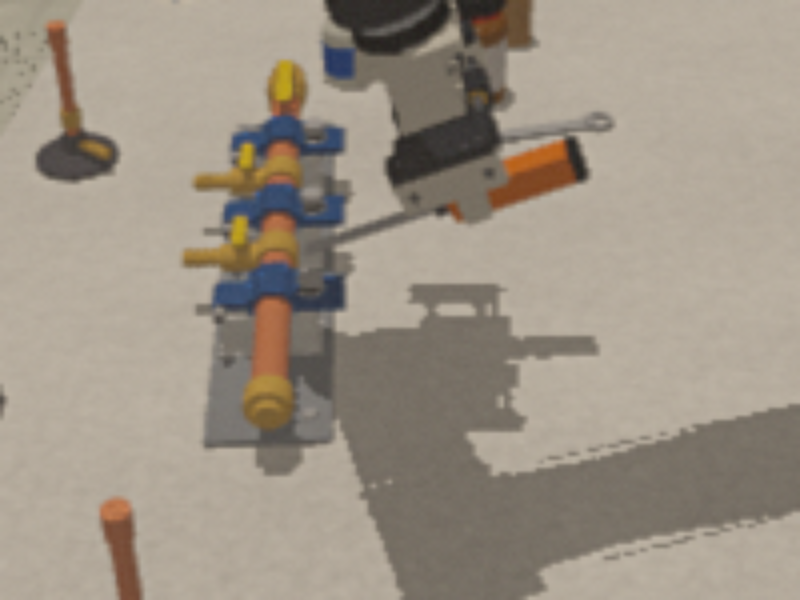

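View pics/w3.png

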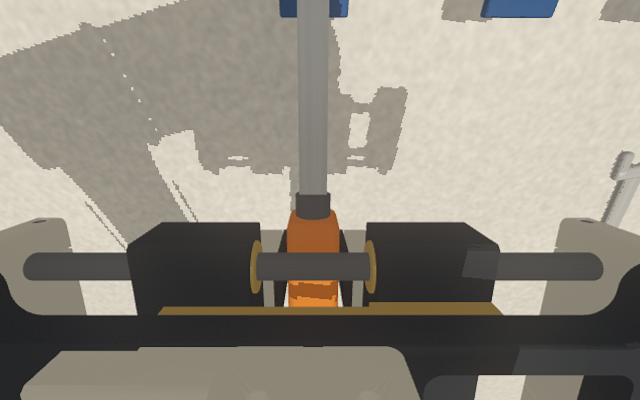

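The side crop shows the blade tip at (320,240), above the left bolt. The wrist view shows the left lip at columns 280–348, row 16, with the blade centred on it at column 313. I'll measure the lips and then tap the left bolt.

```bash
python3 - <<'E'
from plan import *
o,s,P,p=wrist();h=cv2.cvtColor(s['pixels'],cv2.COLOR_RGB2HSV)
m=((h[...,0]>100)&(h[...,0]<130)&(h[...,1]>110)&(p[...,2]>.04)&(p[...,2]<.07)).astype(np.uint8)
n,l,st,ce=cv2.connectedComponentsWithStats(m)
for i in range(1,n):
    if st[i,4]>40:
        q=p[l==i];print(st[i],'x(along rail)',np.percentile(q@ex,[0,5,95]),'y',np.percentile(q@ey,[1,99]),'z',np.percentile(q[:,2],[1,50,99]))
for k in B: print(k,np.dot(B[k],ex),np.dot(B[k],ey))
E
python3 -m pendant '[[[0,0,-10,0,0,0],[0,0,-18,0,0,0],[0,0,-18,0,0,0]]]';python3 -m pendant '[[[0,0,-1,0,0,0],[0,0,-1,0,0,0]]]';python3 -m pendant '[[[0,0,-1,0,0,0],[0,0,-1,0,0,0]]]';python3 -m pendant '[[[0,0,-1,0,0,0],[0,0,-1,0,0,0]]]'
```

```text
[280   0  16  17 256] x(along rail) [0.57687475 0.57700024 0.58470095] y [0.00104303 0.00960392] z [0.05726338 0.05892746 0.0605552 ]
[339   0   9  17 119] x(along rail) [0.57693359 0.57747773 0.58474454] y [-0.029094   -0.02411905] z [0.05758927 0.0589681  0.06065488]
[ 486    0   72   18 1190] x(along rail) [0.57651181 0.57667548 0.58487421] y [-0.14820796 -0.1101113 ] z [0.05736485 0.05903946 0.06089348]
L 0.6051062819151383 -0.009715327417908273
M 0.6050361307684626 -0.12854291293077064
R 0.6048475756534806 -0.24836346395173958
clock: 5.5
tool_pos: [0.4665, 0.0461, 0.1187]
orientation: [160.1, -0.1, -83.2]
force: [0.0, 0.2, -1.1]
opening: 0.0259
clock: 5.75
tool_pos: [0.4673, 0.0463, 0.1186]
orientation: [160.2, -0.1, -83.2]
force: [-0.4, 0.7, -0.4]
opening: 0.0261
clock: 6.0
tool_pos: [0.4672, 0.0463, 0.1176]
orientation: [160.2, -0.0, -83.2]
force: [-0.3, -0.6, -1.5]
opening: 0.0258
clock: 6.25
tool_pos: [0.4671, 0.0463, 0.1165]
orientation: [160.2, -0.1, -83.2]
force: [0.5, -0.7, -1.0]
opening: 0.0261
```

```bash
for i in 1 2 3 4; do python3 -m pendant '[[[0,0,-1,0,0,0],[0,0,-1,0,0,0]]]' | egrep 'clock|tool_pos|force'; python3 -c "
from h import *
f=[]
for i in range(3): snapshot('side');f.append(get_obs()['force'])
print('avgF',np.mean(f,0).round(2))"; done
```

```text
clock: 6.5
tool_pos: [0.4672, 0.0463, 0.1155]
force: [0.2, 0.4, -1.2]
avgF [ 0.63 -0.34 -1.01]
clock: 6.9
tool_pos: [0.4671, 0.0462, 0.1147]
force: [-1.4, 0.2, 0.8]
avgF [-1.43 -0.75  1.46]
clock: 7.3
tool_pos: [0.4669, 0.0462, 0.1136]
force: [-2.4, 0.1, 3.2]
avgF [-2.92  0.35  3.02]
clock: 7.7
tool_pos: [0.4671, 0.0463, 0.1125]
force: [-2.4, 0.2, 2.7]
avgF [-2.63 -0.05  3.1 ]
```

```bash
python3 -c "
from tipm import *
meas('w4')"; python3 -m pendant '[[[0,0,15,0,0,0],[0,0,20,0,0,0],[0,0,20,0,0,0]]]'; python3 -c "
from tipm import *
meas('w5')"
```

```text
7.85 [0.4671 0.0463 0.1125] [ 1.602e+02 -1.000e-01 -8.320e+01] F [-2.52 -0.7   3.38] open 0.0261
toolY -0.13 n 861 x 0.0001 z 0.0123
toolY -0.11 n 1675 x 0.0001 z -0.0131
toolY -0.09 n 1471 x 0.0000 z -0.0129
toolY -0.07 n 1312 x 0.0001 z -0.0125
toolY -0.05 n 1159 x -0.0000 z -0.0122
toolY -0.03 n 708 x 0.0001 z -0.0126
tip y -0.12691311507003225
clock: 8.28
tool_pos: [0.4677, 0.0465, 0.1332]
orientation: [160.3, -0.0, -83.2]
force: [0.5, -0.4, -1.8]
opening: 0.0255
8.275 [0.4677 0.0465 0.1332] [160.3  -0.  -83.2] F [ 0.47 -0.41 -1.8 ] open 0.0255
toolY -0.13 n 23 x 0.0037 z 0.0298
toolY -0.11 n 1587 x 0.0001 z -0.0126
toolY -0.09 n 1454 x 0.0000 z -0.0124
toolY -0.07 n 1312 x 0.0001 z -0.0121
toolY -0.05 n 1149 x -0.0000 z -0.0119
toolY -0.03 n 704 x -0.0000 z -0.0124
tip y -0.1187712568540141
```

Left is tight: the force rose to about 4 N, the blade tilted back about 2 mm in the grip, and the bolt did not sink. Next is the middle bolt.

```bash
python3 -m pendant '[[[7,-60,0,0,0,0],[14,-119,0,0,0,0],[14,-119,0,0,0,0],[14,-119,-12,0,0,0],[14,-119,-18,0,0,0],[14,-119,-18,0,0,0]]]';  for i in 1 2 3; do python3 -m pendant '[[[0,0,-1,0,0,0],[0,0,-1,0,0,0]]]' | egrep 'clock|tool_pos'; python3 -c "
from h import *
f=[]
for i in range(3): snapshot('side');f.append(get_obs()['force'])
print('avgF',np.mean(f,0).round(2))"; done
```

```text
clock: 9.07
tool_pos: [0.4809, -0.072, 0.114]
orientation: [160.1, -0.1, -83.1]
force: [-0.5, -0.2, -1.1]
opening: 0.0257
clock: 9.32
tool_pos: [0.4813, -0.0723, 0.1137]
avgF [-0.48  0.26 -1.28]
clock: 9.72
tool_pos: [0.4812, -0.0728, 0.1128]
avgF [-0.74  0.77  1.75]
clock: 10.12
tool_pos: [0.4809, -0.0728, 0.1116]
avgF [-2.74 -0.02  2.34]
```

```bash
python3 -c "
from tipm import *
meas('w6')"; python3 -m pendant '[[[0,0,15,0,0,0],[0,0,20,0,0,0],[7,-60,20,0,0,0],[14,-119,20,0,0,0],[14,-119,20,0,0,0],[14,-119,8,0,0,0],[14,-119,3,0,0,0],[14,-119,3,0,0,0]]]'; python3 -c "
from tipm import *
meas('w7')"
for i in 1 2 3 4; do python3 -m pendant '[[[0,0,-1,0,0,0],[0,0,-1,0,0,0]]]' | egrep 'clock|tool_pos'; python3 -c "
from h import *
f=[]
for i in range(3): snapshot('side');f.append(get_obs()['force'])
print('avgF',np.mean(f,0).round(2))"; done
```

```text
10.275 [ 0.4809 -0.0728  0.1116] [ 1.602e+02 -1.000e-01 -8.320e+01] F [-2.89 -0.23  2.43] open 0.0257
toolY -0.13 n 819 x 0.0003 z 0.0113
toolY -0.11 n 1675 x -0.0000 z -0.0140
toolY -0.09 n 1493 x -0.0001 z -0.0135
toolY -0.07 n 1311 x -0.0001 z -0.0130
toolY -0.05 n 1172 x -0.0001 z -0.0125
toolY -0.03 n 703 x -0.0001 z -0.0128
tip y -0.12654414394499458
clock: 11.32
tool_pos: [0.4949, -0.1908, 0.114]
orientation: [160.1, -0.0, -83.1]
force: [-1.0, 0.2, -0.8]
opening: 0.026
11.325 [ 0.4949 -0.1908  0.114 ] [160.1  -0.  -83.1] F [-1.03  0.19 -0.83] open 0.026
toolY -0.13 n 811 x 0.0019 z 0.0135
toolY -0.11 n 1587 x 0.0000 z -0.0134
toolY -0.09 n 1484 x -0.0001 z -0.0130
toolY -0.07 n 1299 x -0.0000 z -0.0126
toolY -0.05 n 1168 x -0.0001 z -0.0122
toolY -0.03 n 701 x -0.0001 z -0.0127
tip y -0.1273024902522205
clock: 11.62
tool_pos: [0.4953, -0.1915, 0.1137]
avgF [-0.16 -0.03 -1.42]
clock: 12.02
tool_pos: [0.4952, -0.1918, 0.1126]
avgF [-0.15  0.27 -0.83]
clock: 12.42
tool_pos: [0.4951, -0.1917, 0.1115]
avgF [-0.16  0.11 -0.56]
clock: 12.82
tool_pos: [0.4951, -0.1917, 0.1105]
avgF [-0.29 -0.22  0.53]
```

Middle is also tight: stiff, and the tool pivoted again. On the right the force is rising slowly, so I press a little further.

```bash
for i in 1 2 3; do python3 -m pendant '[[[0,0,-1,0,0,0],[0,0,-1,0,0,0]]]' | egrep 'clock|tool_pos'; python3 -c "
from h import *
f=[]
for i in range(3): snapshot('side');f.append(get_obs()['force'])
print('avgF',np.mean(f,0).round(2))"; done;  python3 -c "
from tipm import *
meas('w8')"
```

```text
clock: 13.22
tool_pos: [0.4952, -0.1917, 0.1095]
avgF [-0.04 -0.39  0.84]
clock: 13.62
tool_pos: [0.4951, -0.1917, 0.1085]
avgF [-0.84  0.21  0.75]
clock: 14.02
tool_pos: [0.4951, -0.1917, 0.1075]
avgF [-1.39 -0.23  1.27]
14.175 [ 0.4951 -0.1917  0.1076] [ 1.602e+02 -1.000e-01 -8.320e+01] F [-0.69  0.1   0.63] open 0.0256
toolY -0.13 n 718 x 0.0004 z 0.0073
toolY -0.11 n 1842 x 0.0002 z -0.0137
toolY -0.09 n 1489 x -0.0001 z -0.0134
toolY -0.07 n 1304 x 0.0000 z -0.0129
toolY -0.05 n 1172 x -0.0001 z -0.0125
toolY -0.03 n 702 x -0.0001 z -0.0129
tip y -0.12527225629314323
```

The right bolt is the loose one. It sank about 4.5 mm at around 2 N, and the blade tilted only slightly. I back off and plan the approach under the right lip.

```bash
python3 -m pendant '[[[0,0,15,0,0,0],[-20,-2,25,0,0,0],[-60,-7,25,0,0,0],[-60,-7,25,0,0,0]]]'; python3 - <<'E'
from tipm import *; from plan import *
meas('w9')
L=(0,-.142,-.0141)
for d,z in((-.03,.045),(.018,.045)):
    w=ex*(.5768+d)+ey*-.249; w[2]=z; go(w,1.2,L)
E
```

```text
clock: 14.72
tool_pos: [0.4321, -0.1988, 0.1336]
orientation: [160.2, -0.0, -83.2]
force: [0.9, -0.0, -1.7]
opening: 0.0259
14.725 [ 0.4321 -0.1988  0.1336] [160.2  -0.  -83.2] F [ 0.91 -0.03 -1.74] open 0.0259
toolY -0.11 n 1586 x -0.0000 z -0.0134
toolY -0.09 n 1477 x -0.0001 z -0.0131
toolY -0.07 n 1301 x 0.0000 z -0.0126
toolY -0.05 n 1166 x -0.0001 z -0.0123
toolY -0.03 n 702 x -0.0001 z -0.0127
tip y -0.11828763488419486
row [ -2.7  -0.5 -99.8] [  2.25 -18.41  -0.  ] tcp [ 0.4312 -0.1993  0.0339]
row [ 45.    5.2 -99.8] [  2.25 -18.41  -0.  ] tcp [ 0.4788 -0.1937  0.0339]
```

```bash
python3 -m pendant '[[[-3,-0.5,-30,1.1,-9,0],[-3,-0.5,-60,2.2,-18.4,0],[-3,-0.5,-90,2.2,-18.4,0],[-3,-0.5,-100,2.2,-18.4,0],[-3,-0.5,-100,2.2,-18.4,0],[-3,-0.5,-100,2.2,-18.4,0]]]'; python3 - <<'E'
from tipm import *; from plan import *
o,s,P,p=meas('w10')
h=cv2.cvtColor(s['pixels'],cv2.COLOR_RGB2HSV)
m=(h[...,0]>100)&(h[...,0]<130)&(h[...,1]>110)&(p[...,2]>.035)&(p[...,2]<.07);q=p[m]
if len(q): print(len(q),'lip x',np.percentile(q@ex,[1,50]),'y',np.percentile(q@ey,[1,99]),'z',np.percentile(q[:,2],[1,50,99]))
w=tool(o)[:3]@[0,-.142,-.0141,1];print('tip',w@ex,w@ey,w[2])
s=snapshot('side'); cv2.imwrite('pics/s3.png',cv2.resize(s['pixels'][130:250,240:400,::-1],None,fx=5,fy=5,interpolation=2))
np.save('ps.npy',pts(s))
E
```

```text
clock: 15.52
tool_pos: [0.4334, -0.1992, 0.0332]
orientation: [178.8, -0.1, -83.1]
force: [0.4, -0.0, -1.8]
opening: 0.0257
15.525 [ 0.4334 -0.1992  0.0332] [ 1.788e+02 -1.000e-01 -8.310e+01] F [ 0.39 -0.04 -1.79] open 0.0257
toolY -0.13 n 33 x 0.0002 z 0.0298
toolY -0.11 n 1582 x 0.0000 z -0.0134
toolY -0.09 n 1468 x -0.0001 z -0.0130
toolY -0.07 n 1312 x 0.0000 z -0.0126
toolY -0.05 n 1167 x -0.0000 z -0.0122
toolY -0.03 n 700 x -0.0000 z -0.0125
tip y -0.1183782118723865
tip 0.5490479774350348 -0.24898078997387502 0.04427379472009566
```

View pics/s3.png

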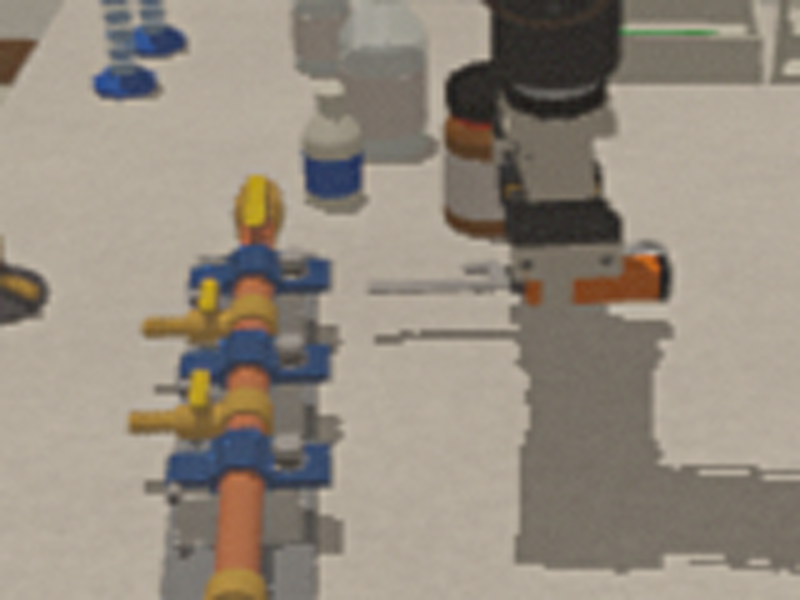

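View pics/w10.png

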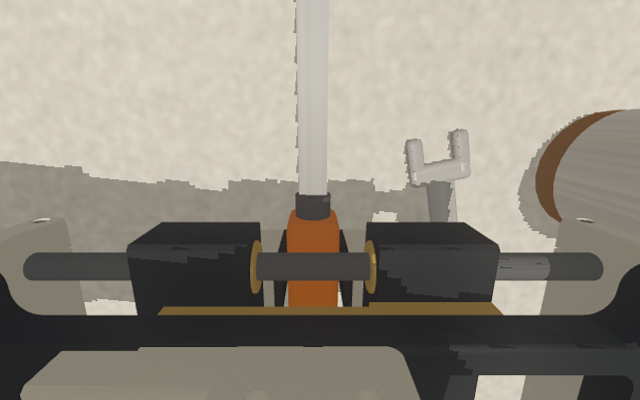

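The side view shows the blade tip at (370,288), level with the right lip at (330,272) and below it. In the wrist view the jar is at (540–640,110–230), close to the gripper's right side, and the spanner jaw is at (440,155). I check clearances.

```bash
python3 - <<'E'
from plan import *
f=np.load('first.npz');T=tool(get_obs());print('tcp',T[:3,3]@ex,T[:3,3]@ey)
for p in('pa','pb'):
    P=f[p];X=P@ex;Y=P@ey
    for nm,z0,z1,r in(('jar',.03,.15,(.45,.6,-.48,-.36)),('jarlow',.01,.15,(.40,.6,-.46,-.3)),('spanner',.003,.03,(.38,.56,-.45,-.22))):
        m=(P[...,2]>z0)&(P[...,2]<z1)&(X>r[0])&(X<r[1])&(Y>r[2])&(Y<r[3])
        if m.sum(): print(p,nm,m.sum(),'X',np.percentile(X[m],[1,50,99]).round(3),'Y',np.percentile(Y[m],[1,50,99]).round(3),'z',np.percentile(P[...,2][m],[50,99]).round(3))
E
```

```text
tcp 0.4065193833843637 -0.24906009080059022
pa jar 741 X [0.451 0.477 0.599] Y [-0.478 -0.443 -0.396] z [0.087 0.135]
pa jarlow 777 X [0.417 0.474 0.597] Y [-0.459 -0.433 -0.394] z [0.094 0.136]
pa spanner 200 X [0.384 0.467 0.55 ] Y [-0.448 -0.345 -0.23 ] z [0.006 0.029]
pb jar 355 X [0.453 0.477 0.594] Y [-0.474 -0.44  -0.392] z [0.073 0.134]
pb jarlow 714 X [0.406 0.453 0.591] Y [-0.459 -0.405 -0.387] z [0.07  0.134]
pb spanner 171 X [0.383 0.438 0.525] Y [-0.435 -0.392 -0.304] z [0.009 0.029]
```

Clearances are fine: the jar is about 40 mm from the gripper side. I insert 18 mm under the lip.

```bash
python3 -m pendant '[[[23,2.7,0,0,0,0],[40,4.8,0,0,0,0],[46,5.4,0,0,0,0],[46,5.4,0,0,0,0]]]'; python3 -m pendant '[[[0,0,3,0,0,0],[0,0,5,0,0,0],[0,0,6,0,0,0],[0,0,6,0,0,0]]]'; python3 - <<'E'
from plan import *
o=get_obs();T=tool(o);w=T[:3]@[0,-.142,-.0141,1];print('tip',w@ex,w@ey,w[2],o['joint_pos'].round(1))
H=ex*.6788+ey*(w@ey);H[2]=.052
for th in range(5,51,5):
    r=R.from_rotvec(np.radians(th)*ey); d=H+r.apply(T[:3,3]-H)-T[:3,3]; print(th,(d*1000).round(1),(th*ey).round(2))
E
```

```text
clock: 16.12
tool_pos: [0.4781, -0.1937, 0.0324]
orientation: [178.7, -0.0, -83.2]
force: [-0.2, -0.5, -1.5]
opening: 0.0259
clock: 16.62
tool_pos: [0.4781, -0.1938, 0.0388]
orientation: [178.7, -0.1, -83.2]
force: [-0.2, -0.0, -1.7]
opening: 0.0258
tip 0.5940876307698223 -0.24901740086858476 0.04973269009522433 [ -0.1  18.1 -31.8   0.3 -41.4  96.7]
5 [-0.3 -0.  19.8] [-0.59  4.96  0.  ]
10 [ 1.1  0.1 39.6] [-1.18  9.93  0.  ]
15 [ 4.3  0.5 59.2] [-1.78 14.89  0.  ]
20 [ 9.1  1.1 78.4] [-2.37 19.86  0.  ]
25 [15.6  1.9 97.2] [-2.96 24.82  0.  ]
30 [ 23.6   2.8 115.3] [-3.55 29.79  0.  ]
35 [ 33.2   4.  132.6] [-4.14 34.75  0.  ]
40 [ 44.3   5.3 149. ] [-4.74 39.72  0.  ]
45 [ 56.7   6.8 164.4] [-5.33 44.68  0.  ]
50 [ 70.4   8.4 178.6] [-5.92 49.65  0.  ]
```

```bash
python3 -m pendant '[[[0,0,2,0,0,0],[0,0,12,-0.3,2.5,0],[-0.3,0,22,-0.6,5,0],[0.5,0,31,-0.9,7.5,0],[1,0,41,-1.2,9.9,0],[2.5,0.3,51,-1.5,12.4,0],[4.3,0.5,61,-1.8,14.9,0],[4.3,0.5,61,-1.8,14.9,0],[4.3,0.5,61,-1.8,14.9,0]]]'; cat > cap.py <<'E'
from tipm import *; from plan import *
import sys
o,s,P,p=meas('wc'+sys.argv[1])
print(o['joint_pos'].round(1))
for n in('side','scene'):
    s=snapshot(n);p=pts(s);save(n+'c'+sys.argv[1],s)
    h=cv2.cvtColor(s['pixels'],cv2.COLOR_RGB2HSV);X=p@ex;Y=p@ey
    m=(h[...,0]>100)&(h[...,0]<130)&(h[...,1]>90)&(abs(Y+.249)<.024)&(X>.55)&(X<.69)&(p[...,2]>.05)
    q=np.c_[X[m],p[m][:,2]]
    if len(q): # cap points: angle of front-most/highest from hinge
        a=np.degrees(np.arctan2(q[:,1]-.052,.6788-q[:,0]));r=np.hypot(q[:,1]-.052,.6788-q[:,0]);k=r>.08
        print(n,len(q),'angle of outer pts',np.percentile(a[k],[5,50,95]) if k.any() else '', 'rmax',r.max())
E
python3 cap.py 15
```

```text
clock: 17.75
tool_pos: [0.4822, -0.1932, 0.099]
orientation: [163.7, -0.1, -83.2]
force: [-0.1, -0.3, -2.8]
opening: 0.0258
17.75 [ 0.4822 -0.1932  0.099 ] [ 1.637e+02 -1.000e-01 -8.320e+01] F [-0.15 -0.34 -2.83] open 0.0258
toolY -0.11 n 1587 x -0.0000 z -0.0132
toolY -0.09 n 1477 x -0.0001 z -0.0128
toolY -0.07 n 1299 x 0.0000 z -0.0124
toolY -0.05 n 1164 x -0.0000 z -0.0121
toolY -0.03 n 700 x -0.0001 z -0.0124
tip y -0.11826412376205177
[  1.1  22.  -18.2   1.8 -66.   94.7]
side 93 angle of outer pts [17.06845827 18.11600697 19.9671743 ] rmax 0.1009147813194027
scene 278 angle of outer pts [16.03010921 18.61362534 21.04302657] rmax 0.100116555222983
```

The cap is following, open about 15°, with a load of about 1.2 N. I continue the orbit.

```bash
python3 -m pendant '[[[2.2,0.3,9.7,-0.3,2.5,0],[4.8,0.6,19.2,-0.6,5,0],[8,1,28.7,-0.9,7.4,0],[11.3,1.4,38,-1.2,9.9,0],[15.2,1.8,47.1,-1.5,12.4,0],[19.3,2.3,56.1,-1.8,14.9,0],[24,2.9,64.8,-2.1,17.4,0],[28.9,3.5,73.4,-2.4,19.9,0],[28.9,3.5,73.4,-2.4,19.9,0]]]';python3 cap.py 35
```

```text
clock: 19.02
tool_pos: [0.5116, -0.1897, 0.1723]
orientation: [143.6, -0.1, -83.1]
force: [-1.1, -1.2, -3.0]
opening: 0.0258
19.025 [ 0.5116 -0.1897  0.1723] [ 1.436e+02 -1.000e-01 -8.310e+01] F [-1.11 -1.15 -3.  ] open 0.0258
toolY -0.11 n 1606 x 0.0000 z -0.0134
toolY -0.09 n 1458 x -0.0001 z -0.0130
toolY -0.07 n 1302 x -0.0000 z -0.0126
toolY -0.05 n 1156 x -0.0001 z -0.0123
toolY -0.03 n 714 x -0.0001 z -0.0127
tip y -0.1185271722765494
[  2.3  32.6   1.8   2.8 -95.5  93.9]
side 13 angle of outer pts [36.9095632  37.12861054 37.34765787] rmax 0.09728181305616954
```

```bash
python3 -m pendant '[[[5.4,0.6,8.3,-0.3,2.5,0],[11.1,1.3,16.4,-0.6,5,0],[17.2,2,24.2,-0.9,7.4,0],[23.5,2.8,31.8,-1.2,9.9,0],[23.5,2.8,31.8,-1.2,9.9,0],[23.5,2.8,31.8,-1.2,9.9,0]]]';python3 cap.py 45; python3 -c "
import cv2
a=cv2.imread('pics/sidec45.png')[110:260,220:420];b=cv2.imread('pics/scenec45.png')[150:300,220:420]
cv2.imwrite('pics/end.png',cv2.resize(cv2.hconcat([a,b]),None,fx=2,fy=2,interpolation=2))"
```

```text
clock: 19.92
tool_pos: [0.5346, -0.187, 0.2046]
orientation: [133.8, -0.1, -83.1]
force: [0.6, 0.7, -2.7]
opening: 0.0256
19.925 [ 0.5346 -0.187   0.2046] [ 1.338e+02 -1.000e-01 -8.310e+01] F [ 0.58  0.67 -2.74] open 0.0256
toolY -0.11 n 1606 x -0.0001 z -0.0135
toolY -0.09 n 1475 x -0.0002 z -0.0131
toolY -0.07 n 1298 x -0.0000 z -0.0128
toolY -0.05 n 1147 x -0.0001 z -0.0124
toolY -0.03 n 713 x -0.0002 z -0.0130
tip y -0.11858605408685338
[   2.7   39.    12.2    3.3 -109.2   93.9]
side 24 angle of outer pts [46.88021189 47.71440999 48.4253726 ] rmax 0.10203666284140299
```

View pics/end.png

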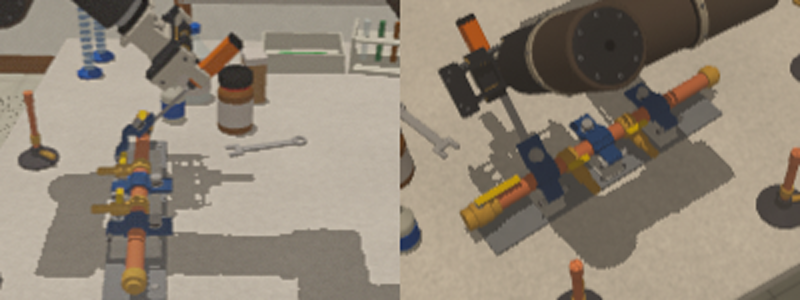

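View pics/wc45.png

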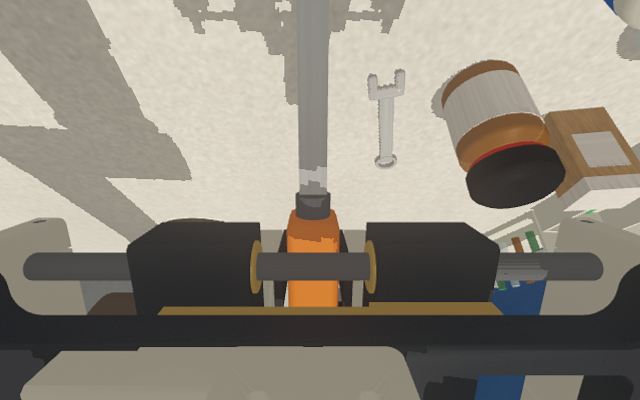

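The side and scene crops show the right cap held up on the blade at (135,125) and (540,160), with the other caps shut. The wrist view shows the blade straight in the grip and the jar and spanner undisturbed. I hold for a second, compute where the tip sits along the cap, and check the bystanders.

```bash
python3 -m pendant '[[[0,0,0,0,0,0],[0,0,0,0,0,0],[0,0,0,0,0,0],[0,0,0,0,0,0],[0,0,0,0,0,0],[0,0,0,0,0,0],[0,0,0,0,0,0],[0,0,0,0,0,0]]]'; python3 cap.py 46; python3 - <<'E'
from plan import *
o=get_obs();T=tool(o)
for l in((0,-.142,-.0141,1),(0,-.124,-.0138,1)):
    w=T[:3]@np.array(l);dx=.6788-w@ex;dz=w[2]-.052;print('r',np.hypot(dx,dz),'behind edge',.102-np.hypot(dx,dz),'angle',np.degrees(np.arctan2(dz,dx)))
f=np.load('first.npz');s=snapshot('scene');d=np.abs(s['pixels'].astype(int)-f['a']).max(2)
for n,(u,v) in dict(jar=(212,224),blue=(178,264),white=(220,263),carton=(168,238),spanner=(232,214),burner=(427,178),nozzle=(420,148)).items(): print(n,(d[v-12:v+13,u-12:u+13]>60).sum())
E
```

```text
clock: 21.08
tool_pos: [0.5349, -0.187, 0.2048]
orientation: [133.7, -0.1, -83.1]
force: [-0.8, 0.3, -2.4]
opening: 0.0262
21.075 [ 0.5349 -0.187   0.2048] [ 1.337e+02 -1.000e-01 -8.310e+01] F [-0.78  0.35 -2.44] open 0.0262
toolY -0.11 n 1612 x -0.0000 z -0.0135
toolY -0.09 n 1473 x -0.0001 z -0.0132
toolY -0.07 n 1305 x -0.0000 z -0.0128
toolY -0.05 n 1146 x -0.0001 z -0.0124
toolY -0.03 n 715 x -0.0001 z -0.0129
tip y -0.11858592813354696
[   2.7   39.1   12.3    3.3 -109.3   93.9]
side 27 angle of outer pts [46.55180266 47.15854457 48.15869607] rmax 0.09953867067288155
r 0.08583031453839132 behind edge 0.01616968546160867 angle 44.17126550764775
r 0.10382965929655588 behind edge -0.0018296592965558883 angle 44.375818354070496
jar 0
blue 0
white 0
carton 0
spanner 0
burner 0
nozzle 38
```

```bash
python3 - <<'E'
from h import *
f=np.load('first.npz');b=snapshot('side')
for nm,i in(('scene0',f['a']),('scene1',cv2.imread('pics/scenec46.png')[:,:,::-1]),('side0',f['b']),('side1',b['pixels'])):
    r=(slice(136,160),slice(408,432)) if 'sc' in nm else (slice(340,365),slice(302,328))
    h=cv2.cvtColor(np.ascontiguousarray(i[r]),cv2.COLOR_RGB2HSV);m=(h[...,0]>12)&(h[...,0]<28)&(h[...,1]>120)
    print(nm,m.sum(),np.argwhere(m).mean(0),i[r].mean((0,1)))
E
```

```text
scene0 42 [11.5952381  11.85714286] [155.54513889 141.19444444 119.79166667]
scene1 43 [11.69767442 11.86046512] [166.01388889 150.30381944 127.17881944]
side0 126 [14.07936508 12.57142857] [157.71692308 144.04307692 122.70307692]
side1 125 [14.096 12.6  ] [176.94769231 162.56       139.62461538]
```

The nozzle is where it was; only the arm's shadow moved off it. I hand in.

```bash
python3 -c "
from plant import *
print(close_job(), get_obs()['clock'])"
```

```text
the job is handed in; nothing more can be done
the job is handed in; nothing more can be done
```

The right clamp has the undone bolt, and I handed the job in with its cap held open on the blade at about 44–45°. The clock stood at about 21 s of the 58 s allowed.

- **Finding the bolt:** I gripped the pry blade and tapped left, middle, then right. The left and middle bolts were stiff. The first press (left) reached about 4 N, harder than a light tap, and made the tool pivot about 1° in the grip; I allowed for that tilt afterwards. The right bolt sank about 4.5 mm at around 2 N.
- **Lifting the cap:** I slid the blade about 17 mm under the right lip and turned it about the hinge line together with the cap.
- **Last checks:**
  - The blade geometry gave 44.2°. The side camera's outer cap points read about 47°; they include the lip's 8 mm thickness, so this fits a cap angle of about 44–45°. The scene camera gave no usable reading of the raised cap.
  - By that geometry the tip is about 16 mm behind the lip's edge, clear of the bolt shank.
  - The cap load was about 1 N, and the pose stayed steady over a one-second hold.
- **Other things on the bench:** They showed no movement in the images. One image difference at the nozzle was the arm's shadow; its position was unchanged in both views.

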